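# Set the length stop in its notch and butt the blank against it

## Task

Push the sliding stop of the length-stop rail along to the left, with a fingertip, until its spring plunger drops into the notch and stays there; feel for it, because the notch is not at the end of the travel and a hard push rides over it. Then push the steel blank along the channel until its end butts against the stop, gently enough that the stop stays in its notch, and draw back. Nothing is to be lifted, and the other things on the bench stay where they are.

Things in the scene. Friction and masses are not known exactly. Their poses are not given: they have to be found in the camera images.
- rail: Fixed rail, bed 340 x 107 mm. Origin at bench level; x along it, to the robot's left and a little towards it (the direction of both pushes; bed from x = -150 to +190 mm), y towards the robot, z up. Channel floor 6 mm above the bench, y = -19 to +45 mm, right end open; on the robot's side a lip 12 mm high above the bench, at the back a fence 27 mm high; behind it, to y = -57 mm, the bar that carries the stop.
- stop (a joint): The aluminium stop's place along the rail, m, 0 to 0.13 (hard end, not the notch), growing to the robot's left: stop face at rail x = -0.03 + value. Starts at 0 to 0.03. Slides with about 2 to 6 N, up to 10 N at first touch. The notch is at an unknown value, 0.069 to 0.114: the push dips as the plunger drops in, then the push rises; 16 N or more would drive it out, so leave off at about 12 N.
- plunger (a joint): Height of the stop's spring plunger (a pin with a black cap 16 mm across, on the stop 31 mm left of its face), in m, positive downwards: 0 while it rides on the plain bar, about 0.003 when it has dropped into the notch. It moves by itself.
- push_lug (a point): Point on the right-hand face, the one to push, of the stop's upright lug, 62 mm above the bench and at rail y = -44 mm. The lug is an aluminium plate 12 mm thick along the rail, 33 mm wide across it, from 45 to 76 mm above the bench. Its face is in one plane with the stop face. Axes as the rail's; push towards +x, the robot's left.
- stop_face (a point): Centre of the stop face, the right-hand side of the stop's foot that hangs into the channel (50 mm wide, 9 to 44 mm above the bench): at rail y = +13 mm, 18 mm above the bench. The blank's end comes to rest against it. Axes as the rail's.
- blank: Dark rectangular steel block lying in the channel to the right of the stop: 75 mm along the rail (its x) x 60 mm (y) x 24 mm high, 0.3 to 0.6 kg. Origin: centre of its underside, 6 mm above the bench. Push the middle of its right-hand end, 10 to 28 mm above the bench; it slides with about 1 to 5 N. Butted, its origin is 37.5 mm right of the stop face.
- bush: Bystander: bronze flanged bush 45 mm across, 30 mm high, standing loose in front of the rail. Origin: centre of its underside.
- gear: Bystander: spur gear 78 mm across, 22 mm high, lying loose in front of the rail. Origin: centre of its underside.
- flux_tin: Bystander: round tin 61 mm across, 50 mm high, standing loose behind the rail. Origin: centre of its underside.
- vee_block: Bystander: steel vee block 42 x 51 x 34 mm, loose behind the rail. Origin: centre of its underside.
- brush: Bystander: paint brush 194 mm long, lying loose behind the rail. Origin: centre of its underside.
- collar: Bystander: dark collar 62 mm across, 22 mm high, lying loose behind the rail. Origin: centre of its underside.
There are look-alikes about, which are no part of the job. Leave any purple look-alike of the blank alone.

How it is judged:
On the way, in this order (a step that is already met when the one before it is completed fails the run):
1. the stop's plunger has dropped into the notch and stays there (value of joint plunger above 0.0018 m and value of joint stop above 0.06 m and velocity of joint stop between -0.02 and 0.02 m/s), for 0.3 s.
2. the blank butts against the stop, which is still in its notch (value of joint plunger above 0.0018 m and x of blank in the frame of stop_face between -0.041 and -0.035 m and y of blank in the frame of stop_face between -0.01 and 0.01 m and height (world z) of blank below 0.01 m), for 0.2 s.
At the end, for the whole second after the job is handed in: The plunger is down in the notch (more than 1.8 mm) and the blank lies flat in the channel, at rest, with its end at the stop face to within about 3 mm (all of step 2 and linear speed of blank below 0.01 m/s); the robot touches nothing.
It fails at once if the blank is lifted or tipped (height (world z) of blank above 0.016 m or angle between blank's own z axis and vertical above 0.25 rad).
It fails at once if another thing on the bench is moved by more than 20 mm (distance of any of bush, gear, flux_tin, vee_block, brush, collar from where it was at the start of the episode above 0.02 m).
It also fails if it takes over 56 s, if anything falls off the work surface, if the arm or the gripper's body presses on something with over 40 N, if the wrist force passes 120 N, or if a joint passes its speed limit or range.

## Robot

A 7-joint arm with a two-finger parallel gripper is mounted at the origin on a cart in front of the work surface, level with it; the furniture and walls round the work are solid. World frame = base frame: x ahead of the robot, y to its left, z up, the work surface at z = 0. Lengths are in m, angles in rad, forces in N, time in s.
With the tool pointing down it reaches from about 0.4 to 0.85 m from the base axis. Payload 4.5 kg.
Tool frame: the origin (TCP) lies at the very end of the fingers, on their centre line; the grasp point (between the pads) lies 19 mm behind it; z points along the fingers, y is the line along which they close (so a half turn about z gives the same grasp; the last joint's range is limited). The gripper opens to 88 mm and grips with 3 to 60 N. Pads are 18 mm wide; open, the fingers measure 123 mm over their backs; the gripper's body (75 mm by 187 mm) begins 45 mm behind the grasp point.
Start: joints at [-1.163, 0.689, -0.195, 1.565, 0.157, 0.902, -0.215], TCP at [0.228, 0.582, 0.239] pointing down, gripper open.
Joint ranges: [-3.01, 3.01], [-0.46, 2.08], [-1.47, 1.51], [0.13, 2.56], [-1, 4.14], [0.04, 2.09], [-2.66, 2.66]. Speed limits (rad/s): [2.57, 2.57, 3.14, 3.14, 3.14, 3.14, 3.14].

## Interface

Orientations are given as a unit quaternion [x, y, z, w].
In Python, from plant import r gives the robot as it stands. The module is installed in compiled form; this text tells all that it offers.
- The arm moves only by the tool step_arm, never from a script. Its argument "increments" is a list of rows, each a list of 2 entries, a list of its own where there are three numbers: the shift along the world's x, y, z in cm, then the turn, a rotation vector about the world's x, y, z in degrees. A call has exactly 10 rows; each row shifts and turns the commanded pose from where the row before left it; what a row does not reach is not made up. A row lasts 1/10 s, in which the tool goes at most 50 mm and 8.59 degrees, less where a joint would pass 70% of its speed; a pose out of reach is approached as far as the arm can. A call is refused whole if a number of a shift passes 5 or a number of a turn 8.59, either way. A call with a gripper value outside its range is refused whole. "fingers" is the opening, from 0 (shut) to 1 (fully open), set as the call begins (left out, the last holds). The fingers move at their own pace and stop on an object; "grip_force" is the grip in N (left out, the last holds). Time passes only in rows, so rows that do not move let the fingers close, or fill a call up. It gives the time, the measured TCP pose, the force, the opening and the grip force at its end, in the units of the state.
- r.get_state(): the state, without advancing time (a new reading comes with each control period).
- r.snapshot(name): name is "scene" or "top"; returns (picture, depth): 400x640x3 uint8, red, green, blue; 400x640 float32, m along the optical axis (not along the pixel's ray), 0 where there is no reading.
- r.calibration(name): a dict with "fov_y" (degrees; the focal length in pixels is half the picture's height over the tangent of half this angle, whatever the lens; pixels are square), "cx", "cy" (the principal point, pixels), "R" (3x3) and "t" (3): a world point X has camera coordinates R X + t. Camera axes: x right, y down, z forward; pixel columns grow to the right and rows downward; lengths in m; the calibration is good to about 2 mm. A picture is of the moment at which its call begins. calibration takes no time and is no camera call.
- r.finish_job(): hands the job in; it is judged then, once.
The state is a dict: "clock": time; "q": joint angles; "qd": joint speeds; "joint_torque": joint torques, N m; "tool_pos": TCP position; "eef_rot": TCP orientation; "contact_force": force on the tool from outside, world axes, zero at the start; "moment": the same for the moment, N m; "opening": opening from 0.0 (shut) to 1.0 (fully open); "finger_force": force on a finger pad.
Only numpy, scipy, OpenCV 4.12 (cv2) and the standard library are available. Lean on these libraries where they do the work, as an engineer would, in place of code of your own. Each camera call takes 0.05 s, during which the arm holds its last target. There are 200 camera calls.

## Working session

There is one attempt and no reset: what is moved stays moved. The work goes in short steps, Python scripts to look and compute and a tool call to move; the robot and the scene stay as the last step left them, time stands still between calls to the robot, and variables do not carry over. Pictures are saved under pics/ and viewed, at most 10 in all, crops included, and the job is handed in when it is done.

Besides the shell and the picture viewer there is one more tool, called after "Emit:" in YAML: its name, and indented under it one key for each argument. step_arm: Moves the arm, as the interface text tells. Its arguments: {"type":"object","properties":{"increments":{"type":"array","items":{"type":"array"}},"fingers":{"type":"number"},"grip_force":{"type":"number"}},"required":["increments"]}

```bash
mkdir -p pics
cat > h.py <<'E'
import numpy as np, cv2
from plant import r
def snap(n,name):
    im,d=r.snapshot(n); cv2.imwrite(f'pics/{name}.png',im[:,:,::-1]); np.save(f'{name}.npy',d); return im,d
def cal(n):
    c=r.calibration(n); f=200/np.tan(np.radians(c['fov_y'])/2); return f,c['cx'],c['cy'],np.array(c['R']),np.array(c['t'])
def p2w(n,u,v,d=None,z=None):
    f,cx,cy,R,t=cal(n); ray=np.array([(u-cx)/f,(v-cy)/f,1.])
    if d is None:
        o=-R.T@t; w=R.T@ray; d=(z-o[2])/w[2]
    return R.T@(ray*d-t)
def w2p(n,X):
    f,cx,cy,R,t=cal(n); c=R@np.array(X)+t; return np.array([cx+f*c[0]/c[2],cy+f*c[1]/c[2]])
E
python3 - <<'E'
from h import *
for n in("scene","top"):
    snap(n,n+"0"); f,cx,cy,R,t=cal(n); print(n,f,cx,cy,-R.T@t)
s=r.get_state(); print({k:np.round(v,3) for k,v in s.items()})
E
```

```text
scene 485.80602718963945 315.86194645494413 195.5069756518289 [-0.33707468  0.86313244  1.29968603]
top 413.20156781382883 315.7771014943852 206.0112231028564 [0.39444886 0.15371584 1.33268702]
{'clock': np.float64(0.1), 'q': array([-1.163,  0.69 , -0.194,  1.566,  0.157,  0.903, -0.215]), 'qd': array([-0.   , -0.003,  0.001, -0.004, -0.001, -0.   ,  0.   ]), 'joint_torque': array([-3.0000e-03, -5.2850e+01, -1.2720e+00, -1.5384e+01, -5.3000e-02,
        2.0000e-03,  0.0000e+00]), 'tool_pos': array([0.228, 0.581, 0.238]), 'eef_rot': array([ 0.186,  0.983, -0.001, -0.   ]), 'contact_force': array([-0.518, -0.832,  0.271]), 'moment': array([ 0.013, -0.006,  0.024]), 'finger_force': np.float64(0.0), 'opening': np.float64(0.999)}
```

View pics/scene0.png

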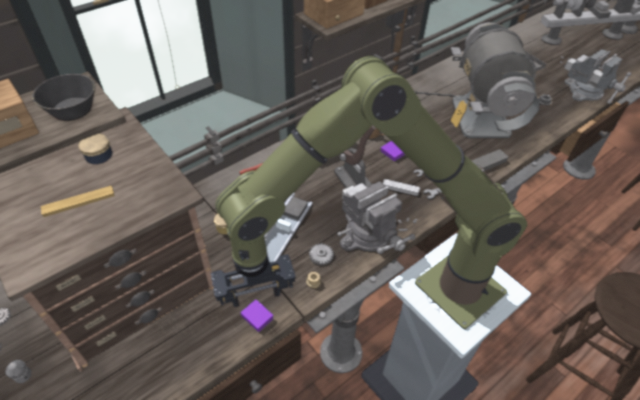

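View pics/top0.png

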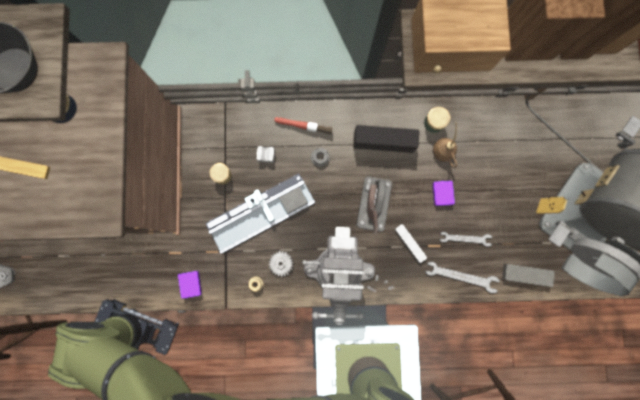

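The top view shows the rail at about (261,213), with the stop at about (258,203) and the dark blank at about (293,202). The purple look-alikes are at (189,284) and (444,193). Other dark boxes, at (386,138) and (528,275), aren't in the channel. I'll check the choice in a close crop.

Run:
```python
from h import *
im=cv2.imread('pics/top0.png'); c=im[160:270,195:335]; cv2.imwrite('pics/c1.png',cv2.resize(c,None,fx=5.5,fy=5.4545,interpolation=cv2.INTER_CUBIC))
d=np.load('top0.npy')
for u,v in [(220,240),(300,180),(293,202),(256,196),(262,205),(240,225)]: print(u,v,p2w("top",u,v,d[v,u]).round(3))
```

```text
220 240 [0.436 0.459 0.006]
300 180 [0.624 0.199 0.008]
293 202 [0.55  0.222 0.031]
256 196 [0.566 0.333 0.073]
262 205 [0.541 0.319 0.043]
240 225 [0.483 0.395 0.005]
```

View pics/c1.png

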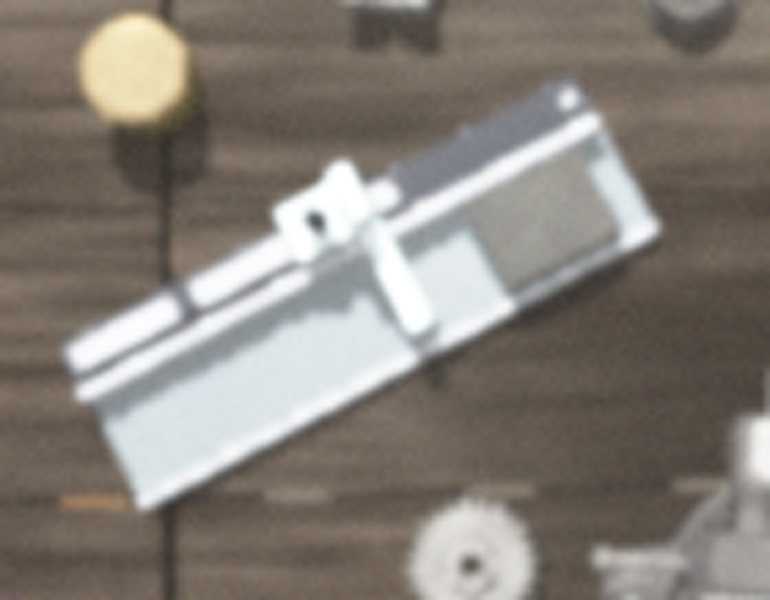

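The crop shows the dark grey-brown steel blank in the channel at the right, crop (545,220), with its left end at (490,255) and right end at (605,190). The stop's lug is at (345,190), its foot at (405,285) and the plunger cap at (315,222). The blank is not purple, so it's the right one. A dark gap in the bar at (182,300) may be the notch.

Run:
```python
from h import *
from scipy.optimize import least_squares
d=np.load('top0.npy')
def P(cu,cv,z): return p2w("top",195+cu/5.5,160+cv/5.4545,z=z)
a=P(143,510,.012);b=P(660,230,.012); print('lip',a,b,np.linalg.norm(b-a))
ex=(a-b)[:2]/np.linalg.norm((a-b)[:2]); print('ang',np.degrees(np.arctan2(ex[1],ex[0])))
# depth points in rail coords using guess
ey=np.array([-ex[1],ex[0]]) 
# y towards robot => -x world
if ey[0]>0: ey=-ey
# left front corner: rail (190, +50)
O=(a[:2]+b[:2])/2-ex*.02-ey*.050; print('O',O,'ex',ex,'ey',ey)
vv,uu=np.mgrid[155:275,190:340]
pts=np.array([p2w("top",u,v,d[v,u]) for u,v in zip(uu.ravel(),vv.ravel()) if d[v,u]>0])
q=np.c_[(pts[:,:2]-O)@ex,(pts[:,:2]-O)@ey,pts[:,2]]
np.save('q.npy',q)
def rep(n,m): s=q[m]; print(n,len(s),s.min(0).round(4) if len(s) else'',s.max(0).round(4) if len(s) else'',np.median(s,0).round(4) if len(s) else '')
box=(abs(q[:,0]-.02)<.2)&(q[:,1]>-.075)&(q[:,1]<.07)
rep('lug',box&(q[:,2]>.066)); 
rep('foot',box&(q[:,2]>.038)&(q[:,2]<.05)&(q[:,1]>0))
rep('blank',box&(q[:,2]>.025)&(q[:,2]<.035)&(q[:,1]>-.01)&(q[:,0]<-.05))
rep('fence',box&(q[:,2]>.022)&(q[:,2]<.03)&(q[:,0]>.03)&(q[:,1]<0))
for n,c in dict(lugA=(345,165),blkL_back=(470,208),blkL_front=(515,290),blkR_back=(585,152),blkR_front=(622,237)).items():
    z=.03 if 'blk' in n else .076
    p=P(*c,z)[:2]-O; print(n,(p@ex).round(4),(p@ey).round(4))
for n,c,z in [('footR_back',(385,225),.044),('footR_front',(437,325),.044),('footL_front',(415,335),.044),('notchgap',(182,300),.036),('lugRback',(352,165),.076),('lugRfront',(372,212),.076)]:
    p=P(*c,z)[:2]-O; print(n,(p@ex).round(4),(p@ey).round(4))
for n,c,z in [('barLB',(68,350),.036),('lipL',(143,510),.012),('fenceRB',(600,118),.027),('barRB',(572,82),.036),('fenceLfront',(85,398),.027)]:
    p=P(*c,z)[:2]-O; print(n,(p@ex).round(4),(p@ey).round(4))
```

```text
lip [0.39317081 0.45457707 0.012     ] [0.54947224 0.15196733 0.012     ] 0.34059181936845917
ang 117.31687612802533
O [0.52492385 0.30844812] ex [-0.45891127  0.8884821 ] ey [-0.8884821  -0.45891127]Traceback (most recent call last):
  File "<stdin>", line 14, in <module>
  File "h.py", line 8, in p2w
    f,cx,cy,R,t=cal(n); ray=np.array([(u-cx)/f,(v-cy)/f,1.])
                ~~~^^^
  File "h.py", line 6, in cal
    c=r.calibration(n); f=200/np.tan(np.radians(c['fov_y'])/2); return f,c['cx'],c['cy'],np.array(c['R']),np.array(c['t'])
ValueError: time passes only in moves, steps and waits
```

```bash
sed -i 's/^def cal/from functools import lru_cache\n@lru_cache(None)\ndef cal/' h.py
cat >> h.py <<'E'
O=np.array([0.52492385,0.30844812]); ex=np.array([-0.45891127,0.8884821]); ey=np.array([-0.8884821,-0.45891127])
def rail(p): p=np.asarray(p)[...,:2]-O; return np.stack([p@ex,p@ey],-1)
def world(x,y): return O+x*ex+y*ey
E
python3 - <<'E'
from h import *
d=np.load('top0.npy')
def P(cu,cv,z): return p2w("top",195+cu/5.5,160+cv/5.4545,z=z)
vv,uu=np.mgrid[155:275,190:340]
pts=np.array([p2w("top",u,v,d[v,u]) for u,v in zip(uu.ravel(),vv.ravel()) if d[v,u]>0])
q=np.c_[rail(pts),pts[:,2]]
def rep(n,m): s=q[m]; print(n,len(s),np.percentile(s,[2,50,98],axis=0).round(4).tolist() if len(s) else'')
box=(abs(q[:,0]-.02)<.2)&(q[:,1]>-.075)&(q[:,1]<.07)
rep('lug',box&(q[:,2]>.066))
rep('foot',box&(q[:,2]>.038)&(q[:,2]<.05)&(q[:,1]>0))
rep('blank',box&(q[:,2]>.025)&(q[:,2]<.035)&(q[:,1]>-.01)&(q[:,0]<-.05))
rep('fence',box&(q[:,2]>.022)&(q[:,2]<.03)&(q[:,0]>.03)&(q[:,1]<0))
rep('bar',box&(q[:,2]>.015)&(q[:,0]>.06)&(q[:,1]<-.03))
for n,c,z in [('blkL_back',(470,208),.03),('blkL_front',(515,290),.03),('blkR_back',(585,152),.03),('blkR_front',(622,237),.03),('footR_back',(385,225),.044),('footR_front',(437,325),.044),('footL_front',(415,335),.044),('notchgap',(182,300),.03),('lugRback',(352,165),.076),('lugRfront',(372,212),.076),('lipL',(143,510),.012),('barLB',(68,350),.03),('barRB',(572,82),.03),('fenceRB',(600,118),.027)]:
    print(n,rail(P(*c,z)).round(4))
tin=p2w("top",220,173,z=.05); print('tin',tin,rail(tin))
for n,u,v,z in [('gear',281,264,.02),('vee',265,155,.03),('collar',320,158,.02),('bush',256,284,.03),('vise',343,245,.1)]:
    t=p2w("top",u,v,z=z);print(n,t.round(3),rail(t).round(3))
print('vise depth', [p2w("top",u,v,d[v,u]).round(3).tolist() for u,v in [(343,240),(343,262),(320,268),(343,285)]])
print('state rail',rail(r.get_state()['tool_pos']))
E
```

```text
lug 45 [[-0.0083, -0.0617, 0.066], [-0.0025, -0.0455, 0.0755], [0.003, -0.0302, 0.0788]]
foot 53 [[-0.0081, 0.0009, 0.0385], [-0.0013, 0.0177, 0.0423], [0.0057, 0.035, 0.0478]]
blank 352 [[-0.1274, -0.0092, 0.0253], [-0.0918, 0.0159, 0.029], [-0.0553, 0.0401, 0.0338]]
fence 186 [[0.0353, -0.0512, 0.0222], [0.1076, -0.0277, 0.025], [0.1856, -0.0211, 0.0293]]
bar 217 [[0.0631, -0.0576, 0.0151], [0.1248, -0.0453, 0.0202], [0.1863, -0.0332, 0.0268]]
blkL_back [-0.0593 -0.0123]
blkL_front [-0.0593  0.0424]
blkR_back [-0.1333 -0.0093]
blkR_front [-0.1281  0.0449]
footR_back [-0.0123 -0.0249]
footR_front [-0.0111  0.0403]
footL_front [0.0026 0.0393]
notchgap [ 0.1113 -0.0448]
lugRback [-0.0138 -0.0585]
lugRfront [-0.0111 -0.0296]
lipL [0.1903 0.05  ]
barLB [ 0.182  -0.0505]
barRB [-0.1466 -0.0493]
fenceRB [-0.1507 -0.0232]
tin [0.64523799 0.44871798 0.05      ] [ 0.06941374 -0.17126838]
gear [0.355 0.264 0.02 ] [0.038 0.171]
vee [0.704 0.309 0.03 ] [-0.082 -0.159]
collar [0.692 0.132 0.02 ] [-0.233 -0.067]
bush [0.296 0.342 0.03 ] [0.135 0.188]
vise [0.409 0.072 0.1  ] [-0.157  0.211]
vise depth [[0.423, 0.075, 0.146], [0.362, 0.08, 0.192], [0.341, 0.142, 0.045], [0.3, 0.082, 0.193]]
state rail [0.37862448 0.13853056]
```

Emit:
step_arm:
  increments:
    - [[3.6,-3,0],[0,0,-4.1]]
    - [[3.6,-3,0],[0,0,-4.1]]
    - [[3.6,-3,0],[0,0,-4.1]]
    - [[3.6,-3,0],[0,0,-4.1]]
    - [[3.6,-3,0],[0,0,-4.1]]
    - [[3.6,-3,0],[0,0,-4.1]]
    - [[3.6,-3,0],[0,0,-4.1]]
    - [[3.6,-3,0],[0,0,-4.1]]
    - [[3.6,-3,0],[0,0,-4.1]]
    - [[3.6,-3,0],[0,0,-4.1]]
  fingers: 0
  grip_force: 20

```text
clock: 1.1
tool_pos: [0.5892, 0.2803, 0.2384]
eef_rot: [0.519, 0.855, -0.0, -0.0]
contact_force: [1.2, 1.0, 0.7]
opening: 0.113
finger_force: 0.0
```

```bash
cat > st.py <<'E'
from h import *
from scipy.spatial.transform import Rotation as Ro
s=r.get_state(); p=s['tool_pos']; R=Ro.from_quat(s['eef_rot']).as_matrix(); F=s['contact_force']
print('t',round(float(s['clock']),2),'tcp',p.round(4),'rail',rail(p).round(4),'ty ang',np.degrees(np.arctan2(R[1,1],R[0,1])).round(1),'tz',R[:,2].round(3),'F rail',(F[:2]@ex).round(2),(F[:2]@ey).round(2),F[2].round(2),'open',s['opening'].round(2),'qd',abs(s['qd']).max().round(3))
E
python3 st.py; python3 -c "
from h import *
print(world(-.05,-.044),world(-.1325-.03,.014))"
```

```text
[0.58696263 0.28421611] [0.58705818 0.15764502]Traceback (most recent call last):
  File "st.py", line 4, in <module>
    print('t',round(float(s['clock']),2),'tcp',p.round(4),'rail',rail(p).round(4),'ty ang',np.degrees(np.arctan2(R[1,1],R[0,1])).round(1),'tz',R[:,2].round(3),'F rail',(F[:2]@ex).round(2),(F[:2]@ey).round(2),F[2].round(2),'open',s['opening'].round(2),'qd',abs(s['qd']).max().round(3))
                                                                                                                                                                                                                                     ^^^^^^^^^^^^^^^^^^
AttributeError: 'float' object has no attribute 'round'
```

Emit:
step_arm:
  increments:
    - [[-0.2,0.4,-3],[0,0,0]]
    - [[0,0,-3],[0,0,0]]
    - [[0,0,-3],[0,0,0]]
    - [[0,0,-3],[0,0,0]]
    - [[0,0,-3],[0,0,0]]
    - [[0,0,-2],[0,0,0]]
    - [[0,0,-1.2],[0,0,0]]
    - [[0,0,0],[0,0,0]]
    - [[0,0,0],[0,0,0]]
    - [[0,0,0],[0,0,0]]

```text
clock: 2.1
tool_pos: [0.5871, 0.2863, 0.0581]
eef_rot: [0.518, 0.855, 0.001, 0.001]
contact_force: [0.6, -0.2, -0.1]
opening: 0.003
finger_force: 0.0
```

```bash
sed -i "s/s\['opening'\].round(2)/s['opening']/" st.py; python3 st.py
python3 - <<'E'
from h import *
im,d=snap("top","top1"); c=im[140:260,200:360,::-1]; cv2.imwrite('pics/c2.png',cv2.resize(c,None,fx=5,fy=5,interpolation=cv2.INTER_CUBIC))
E
```

```text
t 2.1 tcp [0.5871 0.2863 0.0581] rail [-0.0482 -0.0451] ty ang 27.6 tz [ 0.002  0.001 -1.   ] F rail -0.46 -0.5 -0.05 open 0.002994667353133682 qd 0.003
```

View pics/c2.png

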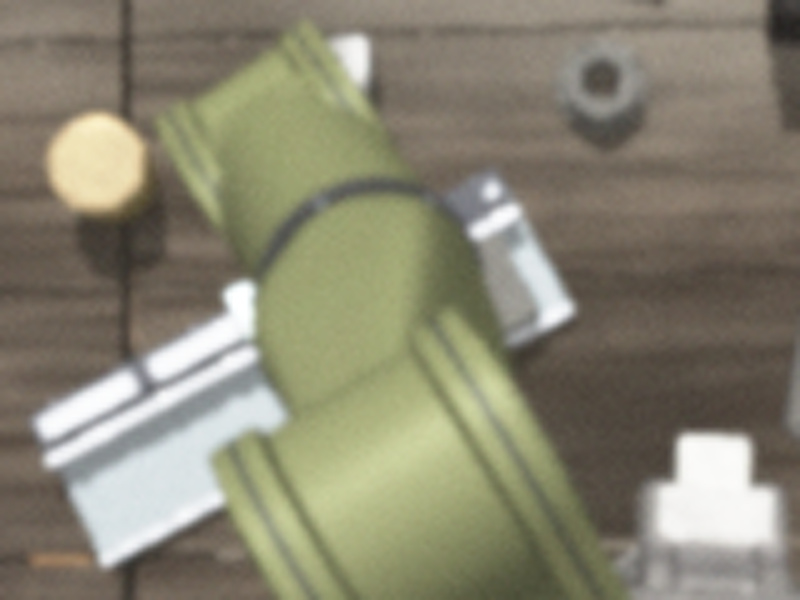

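The forearm hides the stop at about (330,300). The channel and the gap in the bar, at (145,375), are unchanged. From here I'll work by feel.

Emit:
step_arm:
  increments:
    - [[-0.35,0.6,0],[0,0,0]]
    - [[-0.3,0.6,0],[0,0,0]]
    - [[-0.2,0.4,0],[0,0,0]]
    - [[-0.1,0.2,0],[0,0,0]]
    - [[-0.1,0.2,0],[0,0,0]]
    - [[-0.05,0.1,0],[0,0,0]]
    - [[-0.05,0.1,0],[0,0,0]]
    - [[-0.05,0.1,0],[0,0,0]]
    - [[-0.05,0.1,0],[0,0,0]]
    - [[-0.05,0.1,0],[0,0,0]]

```text
clock: 3.15
tool_pos: [0.574, 0.3093, 0.0567]
eef_rot: [0.519, 0.855, -0.001, 0.001]
contact_force: [2.0, -4.7, 0.7]
opening: 0.008
finger_force: 2.2
```

```bash
python3 st.py
```

```text
t 3.15 tcp [0.574  0.3093 0.0567] rail [-0.0218 -0.044 ] ty ang 27.5 tz [ 0.001 -0.002 -1.   ] F rail -5.07 0.35 0.67 open 0.00774888537988301 qd 0.016
```

Emit:
step_arm:
  increments:
    - [[-0.09,0.18,0],[0,0,0]]
    - [[-0.09,0.18,0],[0,0,0]]
    - [[-0.09,0.18,0],[0,0,0]]
    - [[-0.09,0.18,0],[0,0,0]]
    - [[-0.09,0.18,0],[0,0,0]]
    - [[-0.09,0.18,0],[0,0,0]]
    - [[-0.09,0.18,0],[0,0,0]]
    - [[-0.09,0.18,0],[0,0,0]]
    - [[-0.09,0.18,0],[0,0,0]]
    - [[-0.09,0.18,0],[0,0,0]]

```text
clock: 4.15
tool_pos: [0.5665, 0.3238, 0.0568]
eef_rot: [0.52, 0.854, -0.002, 0.003]
contact_force: [4.2, -8.0, 0.9]
opening: 0.009
finger_force: 4.7
```

```bash
python3 st.py
```

```text
t 4.15 tcp [0.5665 0.3238 0.0568] rail [-0.0054 -0.044 ] ty ang 27.4 tz [ 0.002 -0.006 -1.   ] F rail -9.02 -0.08 0.94 open 0.008522247560050277 qd 0.035
```

Emit:
step_arm:
  increments:
    - [[-0.09,0.18,0],[0,0,0]]
    - [[-0.09,0.18,0],[0,0,0]]
    - [[-0.09,0.18,0],[0,0,0]]
    - [[-0.09,0.18,0],[0,0,0]]
    - [[-0.09,0.18,0],[0,0,0]]
    - [[-0.09,0.18,0],[0,0,0]]
    - [[-0.09,0.18,0],[0,0,0]]
    - [[-0.09,0.18,0],[0,0,0]]
    - [[-0.09,0.18,0],[0,0,0]]
    - [[-0.09,0.18,0],[0,0,0]]

```text
clock: 5.15
tool_pos: [0.5574, 0.3417, 0.0568]
eef_rot: [0.52, 0.854, -0.002, 0.003]
contact_force: [3.8, -7.9, 0.9]
opening: 0.004
finger_force: 4.3
```

```bash
python3 st.py
```

```text
t 5.15 tcp [0.5574 0.3417 0.0568] rail [ 0.0146 -0.0441] ty ang 27.4 tz [ 0.002 -0.007 -1.   ] F rail -8.77 0.27 0.86 open 0.004476610496060797 qd 0.033
```

Emit:
step_arm:
  increments:
    - [[-0.05,0.09,0],[0,0,0]]
    - [[-0.05,0.09,0],[0,0,0]]
    - [[-0.05,0.09,0],[0,0,0]]
    - [[-0.05,0.09,0],[0,0,0]]
    - [[-0.05,0.09,0],[0,0,0]]
    - [[-0.05,0.09,0],[0,0,0]]
    - [[-0.05,0.09,0],[0,0,0]]
    - [[-0.05,0.09,0],[0,0,0]]
    - [[-0.04,0.09,0],[0,0,0]]
    - [[-0.04,0.09,0],[0,0,0]]

```text
clock: 6.15
tool_pos: [0.5528, 0.3506, 0.0568]
eef_rot: [0.52, 0.854, -0.002, 0.003]
contact_force: [3.8, -8.6, 1.9]
opening: 0.007
finger_force: 4.4
```

```bash
python3 st.py
```

```text
t 6.15 tcp [0.5528 0.3506 0.0568] rail [ 0.0247 -0.0441] ty ang 27.4 tz [ 0.002 -0.006 -1.   ] F rail -9.36 0.58 1.88 open 0.006918671534458536 qd 0.016
```

Emit:
step_arm:
  increments:
    - [[-0.02,0.035,0],[0,0,0]]
    - [[-0.02,0.035,0],[0,0,0]]
    - [[-0.02,0.035,0],[0,0,0]]
    - [[-0.02,0.035,0],[0,0,0]]
    - [[-0.02,0.035,0],[0,0,0]]
    - [[-0.02,0.035,0],[0,0,0]]
    - [[-0.02,0.035,0],[0,0,0]]
    - [[-0.02,0.035,0],[0,0,0]]
    - [[-0.02,0.035,0],[0,0,0]]
    - [[-0.02,0.035,0],[0,0,0]]

```text
clock: 7.15
tool_pos: [0.5511, 0.354, 0.0568]
eef_rot: [0.52, 0.854, -0.002, 0.003]
contact_force: [3.3, -6.2, 0.6]
opening: 0.006
finger_force: 3.7
```

Emit:
step_arm:
  increments:
    - [[-0.02,0.035,0],[0,0,0]]
    - [[-0.02,0.035,0],[0,0,0]]
    - [[-0.02,0.035,0],[0,0,0]]
    - [[-0.02,0.035,0],[0,0,0]]
    - [[-0.02,0.035,0],[0,0,0]]
    - [[-0.02,0.035,0],[0,0,0]]
    - [[-0.02,0.035,0],[0,0,0]]
    - [[-0.02,0.035,0],[0,0,0]]
    - [[-0.02,0.035,0],[0,0,0]]
    - [[-0.02,0.035,0],[0,0,0]]

```text
clock: 8.15
tool_pos: [0.5493, 0.3576, 0.0568]
eef_rot: [0.52, 0.854, -0.002, 0.003]
contact_force: [4.1, -6.5, 1.5]
opening: 0.005
finger_force: 3.9
```

```bash
python3 st.py
```

```text
t 8.15 tcp [0.5493 0.3576 0.0568] rail [ 0.0325 -0.0442] ty ang 27.4 tz [ 0.003 -0.006 -1.   ] F rail -7.64 -0.63 1.5 open 0.005269545295795329 qd 0.009
```

Emit:
step_arm:
  increments:
    - [[-0.02,0.035,0],[0,0,0]]
    - [[-0.02,0.035,0],[0,0,0]]
    - [[-0.02,0.035,0],[0,0,0]]
    - [[-0.02,0.035,0],[0,0,0]]
    - [[-0.02,0.035,0],[0,0,0]]
    - [[-0.02,0.035,0],[0,0,0]]
    - [[-0.02,0.035,0],[0,0,0]]
    - [[-0.02,0.035,0],[0,0,0]]
    - [[-0.02,0.035,0],[0,0,0]]
    - [[-0.02,0.035,0],[0,0,0]]

```text
clock: 9.15
tool_pos: [0.5474, 0.3612, 0.0568]
eef_rot: [0.52, 0.854, -0.002, 0.003]
contact_force: [4.2, -7.6, 0.4]
opening: 0.003
finger_force: 4.3
```

Emit:
step_arm:
  increments:
    - [[-0.02,0.035,0],[0,0,0]]
    - [[-0.02,0.035,0],[0,0,0]]
    - [[-0.02,0.035,0],[0,0,0]]
    - [[-0.02,0.035,0],[0,0,0]]
    - [[-0.02,0.035,0],[0,0,0]]
    - [[-0.02,0.035,0],[0,0,0]]
    - [[-0.02,0.035,0],[0,0,0]]
    - [[-0.02,0.035,0],[0,0,0]]
    - [[-0.02,0.035,0],[0,0,0]]
    - [[-0.02,0.035,0],[0,0,0]]

```text
clock: 10.15
tool_pos: [0.5456, 0.3648, 0.0568]
eef_rot: [0.52, 0.854, -0.002, 0.003]
contact_force: [5.4, -7.6, 0.2]
opening: 0.004
finger_force: 4.6
```

Emit:
step_arm:
  increments:
    - [[-0.02,0.035,0],[0,0,0]]
    - [[-0.02,0.035,0],[0,0,0]]
    - [[-0.02,0.035,0],[0,0,0]]
    - [[-0.02,0.035,0],[0,0,0]]
    - [[-0.02,0.035,0],[0,0,0]]
    - [[-0.02,0.035,0],[0,0,0]]
    - [[-0.02,0.035,0],[0,0,0]]
    - [[-0.02,0.035,0],[0,0,0]]
    - [[-0.02,0.035,0],[0,0,0]]
    - [[-0.02,0.035,0],[0,0,0]]

```text
clock: 11.15
tool_pos: [0.5437, 0.3684, 0.0568]
eef_rot: [0.52, 0.854, -0.001, 0.003]
contact_force: [5.5, -6.7, -0.3]
opening: 0.005
finger_force: 4.7
```

Emit:
step_arm:
  increments:
    - [[-0.02,0.035,0],[0,0,0]]
    - [[-0.02,0.035,0],[0,0,0]]
    - [[-0.02,0.035,0],[0,0,0]]
    - [[-0.02,0.035,0],[0,0,0]]
    - [[-0.02,0.035,0],[0,0,0]]
    - [[-0.02,0.035,0],[0,0,0]]
    - [[-0.02,0.035,0],[0,0,0]]
    - [[-0.02,0.035,0],[0,0,0]]
    - [[-0.02,0.035,0],[0,0,0]]
    - [[-0.02,0.035,0],[0,0,0]]

```text
clock: 12.15
tool_pos: [0.5419, 0.372, 0.0568]
eef_rot: [0.52, 0.854, -0.001, 0.003]
contact_force: [7.0, -7.5, -1.1]
opening: 0.005
finger_force: 4.8
```

Emit:
step_arm:
  increments:
    - [[-0.015,0.036,0],[0,0,0]]
    - [[-0.015,0.036,0],[0,0,0]]
    - [[-0.015,0.036,0],[0,0,0]]
    - [[-0.015,0.036,0],[0,0,0]]
    - [[-0.015,0.036,0],[0,0,0]]
    - [[-0.015,0.036,0],[0,0,0]]
    - [[-0.015,0.036,0],[0,0,0]]
    - [[-0.015,0.036,0],[0,0,0]]
    - [[-0.015,0.036,0],[0,0,0]]
    - [[-0.015,0.036,0],[0,0,0]]

```text
clock: 13.15
tool_pos: [0.5402, 0.3753, 0.0568]
eef_rot: [0.52, 0.854, -0.002, 0.003]
contact_force: [3.1, -7.2, 0.0]
opening: 0.005
finger_force: 3.8
```

Emit:
step_arm:
  increments:
    - [[-0.018,0.035,0],[0,0,0]]
    - [[-0.018,0.035,0],[0,0,0]]
    - [[-0.018,0.035,0],[0,0,0]]
    - [[-0.018,0.035,0],[0,0,0]]
    - [[-0.018,0.035,0],[0,0,0]]
    - [[-0.018,0.035,0],[0,0,0]]
    - [[-0.018,0.035,0],[0,0,0]]
    - [[-0.018,0.035,0],[0,0,0]]
    - [[-0.018,0.035,0],[0,0,0]]
    - [[-0.018,0.035,0],[0,0,0]]

```text
clock: 14.15
tool_pos: [0.5384, 0.3788, 0.0568]
eef_rot: [0.52, 0.854, -0.002, 0.003]
contact_force: [5.1, -8.1, 1.1]
opening: 0.008
finger_force: 4.4
```

Value is about 0.095, with no catch yet.

Emit:
step_arm:
  increments:
    - [[-0.018,0.035,0],[0,0,0]]
    - [[-0.018,0.035,0],[0,0,0]]
    - [[-0.018,0.035,0],[0,0,0]]
    - [[-0.018,0.035,0],[0,0,0]]
    - [[-0.018,0.035,0],[0,0,0]]
    - [[-0.018,0.035,0],[0,0,0]]
    - [[-0.018,0.035,0],[0,0,0]]
    - [[-0.018,0.035,0],[0,0,0]]
    - [[-0.018,0.035,0],[0,0,0]]
    - [[-0.018,0.035,0],[0,0,0]]

```text
clock: 15.15
tool_pos: [0.5366, 0.3823, 0.0568]
eef_rot: [0.52, 0.854, -0.002, 0.003]
contact_force: [6.4, -8.2, 0.3]
opening: 0.005
finger_force: 4.9
```

Emit:
step_arm:
  increments:
    - [[-0.015,0.035,0],[0,0,0]]
    - [[-0.015,0.035,0],[0,0,0]]
    - [[-0.015,0.035,0],[0,0,0]]
    - [[-0.015,0.035,0],[0,0,0]]
    - [[-0.015,0.035,0],[0,0,0]]
    - [[-0.015,0.035,0],[0,0,0]]
    - [[-0.015,0.035,0],[0,0,0]]
    - [[-0.015,0.035,0],[0,0,0]]
    - [[-0.015,0.035,0],[0,0,0]]
    - [[-0.015,0.035,0],[0,0,0]]

```text
clock: 16.15
tool_pos: [0.5327, 0.3899, 0.0568]
eef_rot: [0.518, 0.855, -0.0, 0.001]
contact_force: [3.4, -4.5, -0.5]
opening: 0.012
finger_force: 2.8
```

```bash
python3 st.py
```

```text
t 16.15 tcp [0.5327 0.3899 0.0568] rail [ 0.0688 -0.0443] ty ang 27.5 tz [ 0.001 -0.001 -1.   ] F rail -5.53 -0.95 -0.51 open 0.011706758751264305 qd 0.006
```

The tool jumped 8.5 mm and the force dipped, so the plunger has probably dropped in. I'll push about 2 mm more to test it.

Emit:
step_arm:
  increments:
    - [[-0.01,0.02,0],[0,0,0]]
    - [[-0.01,0.02,0],[0,0,0]]
    - [[-0.01,0.02,0],[0,0,0]]
    - [[-0.01,0.02,0],[0,0,0]]
    - [[-0.01,0.02,0],[0,0,0]]
    - [[-0.01,0.02,0],[0,0,0]]
    - [[-0.01,0.02,0],[0,0,0]]
    - [[-0.01,0.02,0],[0,0,0]]
    - [[0,0,0],[0,0,0]]
    - [[0,0,0],[0,0,0]]

```text
clock: 17.15
tool_pos: [0.5325, 0.3904, 0.0568]
eef_rot: [0.519, 0.855, -0.001, 0.001]
contact_force: [3.6, -5.7, -0.0]
opening: 0.004
finger_force: 3.5
```

```bash
python3 st.py
```

```text
t 17.15 tcp [0.5325 0.3904 0.0568] rail [ 0.0693 -0.0443] ty ang 27.5 tz [ 0.002 -0.003 -1.   ] F rail -6.74 -0.59 -0.03 open 0.004305123595065787 qd 0.002
```

Emit:
step_arm:
  increments:
    - [[-0.02,0.035,0],[0,0,0]]
    - [[-0.02,0.035,0],[0,0,0]]
    - [[-0.02,0.035,0],[0,0,0]]
    - [[-0.02,0.035,0],[0,0,0]]
    - [[-0.02,0.035,0],[0,0,0]]
    - [[-0.02,0.035,0],[0,0,0]]
    - [[-0.02,0.035,0],[0,0,0]]
    - [[-0.02,0.035,0],[0,0,0]]
    - [[0,0,0],[0,0,0]]
    - [[0,0,0],[0,0,0]]

```text
clock: 18.15
tool_pos: [0.532, 0.3914, 0.0568]
eef_rot: [0.519, 0.855, -0.001, 0.003]
contact_force: [6.8, -7.0, -0.2]
opening: 0.005
finger_force: 4.9
```

```bash
python3 st.py
```

```text
t 18.15 tcp [0.532  0.3914 0.0568] rail [ 0.0705 -0.0443] ty ang 27.4 tz [ 0.003 -0.005 -1.   ] F rail -9.29 -2.8 -0.18 open 0.004710737580222621 qd 0.001
```

It holds at about 0.109, which matches the gap in the bar at about 0.110. Now I'll draw back, lift clear and go to the blank's right end.

Emit:
step_arm:
  increments:
    - [[0.2,-0.4,0],[0,0,0]]
    - [[0.46,-0.89,0],[0,0,0]]
    - [[0.46,-0.89,0],[0,0,0]]
    - [[0.46,-0.89,0],[0,0,0]]
    - [[0.46,-0.89,0],[0,0,0]]
    - [[0.46,-0.89,1],[0,0,0]]
    - [[0.3,-1.5,3],[0,0,0]]
    - [[0.3,-2,3],[0,0,0]]
    - [[0.3,-3,2],[0,0,0]]
    - [[0.2,-3,0],[0,0,0]]

```text
clock: 19.15
tool_pos: [0.568, 0.2518, 0.1508]
eef_rot: [0.518, 0.855, 0.003, 0.002]
contact_force: [0.5, -0.2, -1.0]
opening: 0.007
finger_force: 0.0
```

```bash
python3 st.py
python3 - <<'E'
from h import *
im,d=snap("top","top2"); c=im[150:270,195:355,::-1]; cv2.imwrite('pics/c3.png',cv2.resize(c,None,fx=5,fy=5,interpolation=cv2.INTER_CUBIC))
vv,uu=np.mgrid[155:275,190:340]
pts=np.array([p2w("top",u,v,d[v,u]) for u,v in zip(uu.ravel(),vv.ravel()) if d[v,u]>0]); q=np.c_[rail(pts),pts[:,2]]
m=(q[:,2]>.068)&(q[:,2]<.085)&(q[:,1]<-.025)&(q[:,1]>-.065)&(q[:,0]>.05)&(q[:,0]<.13); print('lug',m.sum(),np.percentile(q[m],[2,50,98],axis=0).round(4).tolist())
m=(q[:,2]>.038)&(q[:,2]<.05)&(q[:,1]<.037)&(q[:,1]>0)&(q[:,0]>.05)&(q[:,0]<.13); print('foot',m.sum(),np.percentile(q[m],[2,50,98],axis=0).round(4).tolist())
print(world(-.17,.014))
E
```

```text
t 19.15 tcp [0.568  0.2518 0.1508] rail [-0.0701 -0.0122] ty ang 27.6 tz [ 0.007  0.004 -1.   ] F rail -0.4 -0.41 -0.96 open 0.006688707999490595 qd 0.477
lug 43 [[0.0835, -0.0623, 0.0699], [0.0887, -0.0467, 0.0752], [0.0946, -0.0308, 0.0783]]
foot 49 [[0.0838, 0.0008, 0.0385], [0.09, 0.0183, 0.0435], [0.0969, 0.0344, 0.0477]]
[0.59050002 0.15098141]
```

View pics/c3.png

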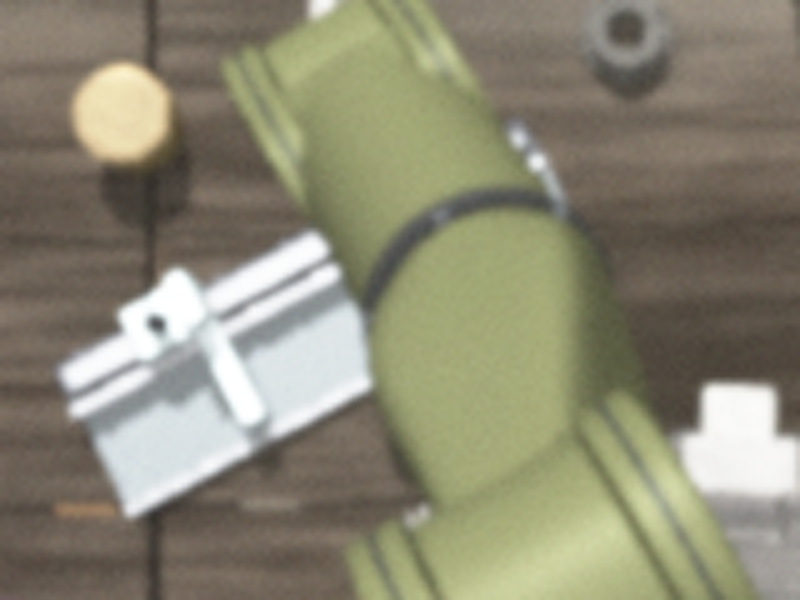

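The crop shows the stop now at the left: cap at (155,322), lug at (180,290), foot at (235,375). The cap sits over the spot where the gap was. Depth puts the lug centre at rail x of about 0.089, so the stop is seated. Next is the blank.

Emit:
step_arm:
  increments:
    - [[0.5,-2.4,0],[0,0,0]]
    - [[0.5,-2.4,0],[0,0,0]]
    - [[0.5,-2.4,0],[0,0,0]]
    - [[0.5,-2.4,0],[0,0,0]]
    - [[0,0,-3],[0,0,0]]
    - [[0,0,-3],[0,0,0]]
    - [[0,0,-3],[0,0,0]]
    - [[0,0,-2.5],[0,0,0]]
    - [[0,0,-1.5],[0,0,0]]
    - [[0,0,0],[0,0,0]]

```text
clock: 20.2
tool_pos: [0.5842, 0.1554, 0.0152]
eef_rot: [0.518, 0.855, -0.001, -0.001]
contact_force: [0.3, 0.3, 0.3]
opening: 0.001
finger_force: 0.0
```

```bash
python3 st.py
```

```text
t 20.2 tcp [0.5842 0.1554 0.0152] rail [-0.1632  0.0175] ty ang 27.6 tz [-0.003 -0.001 -1.   ] F rail 0.11 -0.36 0.29 open 0.0010060482927645405 qd 0.049
```

Emit:
step_arm:
  increments:
    - [[0.36,0.18,0],[0,0,0]]
    - [[-0.14,0.27,0],[0,0,0]]
    - [[-0.14,0.27,0],[0,0,0]]
    - [[-0.14,0.27,0],[0,0,0]]
    - [[-0.14,0.27,0],[0,0,0]]
    - [[-0.14,0.27,0],[0,0,0]]
    - [[-0.14,0.27,0],[0,0,0]]
    - [[-0.14,0.27,0],[0,0,0]]
    - [[-0.14,0.27,0],[0,0,0]]
    - [[-0.14,0.27,0],[0,0,0]]

```text
clock: 21.2
tool_pos: [0.5768, 0.1813, 0.0168]
eef_rot: [0.518, 0.855, -0.0, 0.001]
contact_force: [1.7, -2.0, 0.7]
opening: 0.002
finger_force: 1.2
```

```bash
python3 st.py
```

```text
t 21.2 tcp [0.5768 0.1813 0.0168] rail [-0.1368  0.0123] ty ang 27.5 tz [ 0.001 -0.001 -1.   ] F rail -2.59 -0.6 0.66 open 0.0017220235267635926 qd 0.053
```

Emit:
step_arm:
  increments:
    - [[-0.16,0.31,0],[0,0,0]]
    - [[-0.16,0.31,0],[0,0,0]]
    - [[-0.16,0.31,0],[0,0,0]]
    - [[-0.16,0.31,0],[0,0,0]]
    - [[-0.16,0.31,0],[0,0,0]]
    - [[-0.16,0.31,0],[0,0,0]]
    - [[-0.16,0.31,0],[0,0,0]]
    - [[-0.16,0.31,0],[0,0,0]]
    - [[-0.16,0.31,0],[0,0,0]]
    - [[-0.16,0.31,0],[0,0,0]]

```text
clock: 22.2
tool_pos: [0.5603, 0.2132, 0.0167]
eef_rot: [0.518, 0.855, 0.0, 0.0]
contact_force: [0.5, -2.1, -0.2]
opening: 0.006
finger_force: 1.2
```

```bash
python3 st.py
```

```text
t 22.2 tcp [0.5603 0.2132 0.0167] rail [-0.1008  0.0123] ty ang 27.6 tz [ 0.  0. -1.] F rail -2.05 0.55 -0.21 open 0.006189943619880028 qd 0.064
```

Emit:
step_arm:
  increments:
    - [[-0.16,0.31,0],[0,0,0]]
    - [[-0.16,0.31,0],[0,0,0]]
    - [[-0.16,0.31,0],[0,0,0]]
    - [[-0.16,0.31,0],[0,0,0]]
    - [[-0.16,0.31,0],[0,0,0]]
    - [[-0.16,0.31,0],[0,0,0]]
    - [[-0.16,0.31,0],[0,0,0]]
    - [[-0.16,0.31,0],[0,0,0]]
    - [[-0.16,0.31,0],[0,0,0]]
    - [[-0.16,0.31,0],[0,0,0]]

```text
clock: 23.2
tool_pos: [0.5443, 0.2442, 0.0167]
eef_rot: [0.518, 0.855, -0.0, 0.0]
contact_force: [0.8, -2.8, -0.1]
opening: 0.0
finger_force: 1.2
```

Emit:
step_arm:
  increments:
    - [[-0.16,0.31,0],[0,0,0]]
    - [[-0.16,0.31,0],[0,0,0]]
    - [[-0.16,0.31,0],[0,0,0]]
    - [[-0.16,0.31,0],[0,0,0]]
    - [[-0.16,0.31,0],[0,0,0]]
    - [[-0.16,0.31,0],[0,0,0]]
    - [[-0.16,0.31,0],[0,0,0]]
    - [[-0.16,0.31,0],[0,0,0]]
    - [[-0.1,0.2,0],[0,0,0]]
    - [[-0.1,0.2,0],[0,0,0]]

```text
clock: 24.2
tool_pos: [0.5295, 0.2729, 0.0168]
eef_rot: [0.518, 0.855, 0.0, 0.0]
contact_force: [0.0, -2.7, -0.5]
opening: 0.004
finger_force: 1.3
```

```bash
python3 st.py
```

```text
t 24.2 tcp [0.5295 0.2729 0.0168] rail [-0.0337  0.0122] ty ang 27.6 tz [ 0. -0. -1.] F rail -2.4 1.24 -0.48 open 0.00399265986833588 qd 0.039
```

Emit:
step_arm:
  increments:
    - [[-0.1,0.19,0],[0,0,0]]
    - [[-0.1,0.19,0],[0,0,0]]
    - [[-0.1,0.19,0],[0,0,0]]
    - [[-0.1,0.19,0],[0,0,0]]
    - [[-0.1,0.19,0],[0,0,0]]
    - [[-0.1,0.18,0],[0,0,0]]
    - [[-0.1,0.18,0],[0,0,0]]
    - [[-0.1,0.18,0],[0,0,0]]
    - [[-0.1,0.18,0],[0,0,0]]
    - [[-0.05,0.1,0],[0,0,0]]

```text
clock: 25.2
tool_pos: [0.5199, 0.2908, 0.0167]
eef_rot: [0.518, 0.855, 0.0, -0.0]
contact_force: [1.2, -1.6, -0.0]
opening: 0.005
finger_force: 1.2
```

Emit:
step_arm:
  increments:
    - [[-0.02,0.045,0],[0,0,0]]
    - [[-0.02,0.045,0],[0,0,0]]
    - [[-0.02,0.045,0],[0,0,0]]
    - [[-0.02,0.045,0],[0,0,0]]
    - [[-0.02,0.045,0],[0,0,0]]
    - [[-0.02,0.045,0],[0,0,0]]
    - [[-0.02,0.045,0],[0,0,0]]
    - [[-0.02,0.045,0],[0,0,0]]
    - [[-0.02,0.045,0],[0,0,0]]
    - [[-0.02,0.045,0],[0,0,0]]

```text
clock: 26.2
tool_pos: [0.5181, 0.295, 0.0167]
eef_rot: [0.518, 0.855, 0.0, 0.0]
contact_force: [2.1, -2.8, -0.1]
opening: 0.005
finger_force: 1.3
```

```bash
python3 st.py
```

```text
t 26.2 tcp [0.5181 0.295  0.0167] rail [-0.0088  0.0123] ty ang 27.6 tz [ 0.  0. -1.] F rail -3.42 -0.56 -0.13 open 0.004538149723637029 qd 0.009
```

Emit:
step_arm:
  increments:
    - [[-0.015,0.03,0],[0,0,0]]
    - [[-0.015,0.03,0],[0,0,0]]
    - [[-0.015,0.03,0],[0,0,0]]
    - [[-0.015,0.03,0],[0,0,0]]
    - [[-0.015,0.03,0],[0,0,0]]
    - [[-0.015,0.03,0],[0,0,0]]
    - [[-0.015,0.03,0],[0,0,0]]
    - [[-0.015,0.03,0],[0,0,0]]
    - [[-0.015,0.03,0],[0,0,0]]
    - [[-0.015,0.03,0],[0,0,0]]

```text
clock: 27.2
tool_pos: [0.5166, 0.298, 0.0168]
eef_rot: [0.518, 0.855, 0.0, 0.0]
contact_force: [1.0, -2.1, 0.4]
opening: 0.008
finger_force: 1.2
```

```bash
python3 st.py
```

```text
t 27.2 tcp [0.5166 0.298  0.0168] rail [-0.0054  0.0122] ty ang 27.6 tz [ 0.  0. -1.] F rail -2.34 0.11 0.43 open 0.008352103694932693 qd 0.007
```

Emit:
step_arm:
  increments:
    - [[-0.015,0.03,0],[0,0,0]]
    - [[-0.015,0.03,0],[0,0,0]]
    - [[-0.015,0.03,0],[0,0,0]]
    - [[-0.015,0.03,0],[0,0,0]]
    - [[-0.015,0.03,0],[0,0,0]]
    - [[-0.015,0.03,0],[0,0,0]]
    - [[-0.015,0.03,0],[0,0,0]]
    - [[-0.015,0.03,0],[0,0,0]]
    - [[-0.015,0.03,0],[0,0,0]]
    - [[-0.015,0.03,0],[0,0,0]]

```text
clock: 28.2
tool_pos: [0.5159, 0.2987, 0.0168]
eef_rot: [0.519, 0.855, -0.001, 0.001]
contact_force: [2.8, -6.8, 0.9]
opening: 0.0
finger_force: 3.8
```

```bash
python3 st.py
```

```text
t 28.2 tcp [0.5159 0.2987 0.0168] rail [-0.0045  0.0125] ty ang 27.5 tz [ 0.001 -0.003 -1.   ] F rail -7.33 0.59 0.91 open 0.0004112183989576462 qd 0.006
```

Butted at rail x = -0.0045, where I expected it, with 7 N. Now I'll hold briefly and draw back.

Emit:
step_arm:
  increments:
    - [[0,0,0],[0,0,0]]
    - [[0,0,0],[0,0,0]]
    - [[0.1,-0.2,0],[0,0,0]]
    - [[0.2,-0.4,0],[0,0,0]]
    - [[0.46,-0.89,0],[0,0,0]]
    - [[0.92,-1.78,0],[0,0,0]]
    - [[0.92,-1.78,0],[0,0,0]]
    - [[0.92,-1.78,2],[0,0,0]]
    - [[0.92,-1.78,4],[0,0,0]]
    - [[0.92,-1.78,4],[0,0,0]]

```text
clock: 29.2
tool_pos: [0.5685, 0.1963, 0.1173]
eef_rot: [0.518, 0.855, -0.0, -0.001]
contact_force: [1.6, -0.1, 0.1]
opening: 0.005
finger_force: 0.0
```

Emit:
step_arm:
  increments:
    - [[0,-2,3],[0,0,0]]
    - [[0,-2,2],[0,0,0]]
    - [[0,-2,0],[0,0,0]]
    - [[0,-2,0],[0,0,0]]
    - [[0,0,0],[0,0,0]]
    - [[0,0,0],[0,0,0]]
    - [[0,0,0],[0,0,0]]
    - [[0,0,0],[0,0,0]]
    - [[0,0,0],[0,0,0]]
    - [[0,0,0],[0,0,0]]

```text
clock: 30.2
tool_pos: [0.5686, 0.1178, 0.1666]
eef_rot: [0.518, 0.856, 0.0, -0.0]
contact_force: [-0.4, 0.1, -0.9]
opening: 0.003
finger_force: 0.0
```

```bash
python3 st.py
python3 - <<'E'
from h import *
im,d=snap("top","top3"); c=im[150:300,190:390,::-1]; cv2.imwrite('pics/c4.png',cv2.resize(c,None,fx=4,fy=4,interpolation=cv2.INTER_CUBIC))
vv,uu=np.mgrid[155:275,190:340]
pts=np.array([p2w("top",u,v,d[v,u]) for u,v in zip(uu.ravel(),vv.ravel()) if d[v,u]>0]); q=np.c_[rail(pts),pts[:,2]]
for n,m in dict(lug=(q[:,2]>.068)&(q[:,2]<.085)&(q[:,1]<-.025)&(q[:,1]>-.065)&(abs(q[:,0]-.09)<.04),blank=(q[:,2]>.025)&(q[:,2]<.035)&(abs(q[:,1]-.013)<.022)&(abs(q[:,0]-.04)<.1)).items(): print(n,m.sum(),np.percentile(q[m],[2,50,98],axis=0).round(4).tolist())
E
```

```text
t 30.2 tcp [0.5686 0.1178 0.1666] rail [-0.1895  0.0487] ty ang 27.6 tz [-0.  0. -1.] F rail 0.26 0.36 -0.87 open 0.0032358869152839696 qd 0.005
lug 45 [[0.0833, -0.0615, 0.0709], [0.0887, -0.0462, 0.075], [0.0944, -0.0304, 0.0785]]
blank 308 [[0.01, -0.0081, 0.0254], [0.0462, 0.0127, 0.0296], [0.0825, 0.0342, 0.0334]]
```

View pics/c4.png

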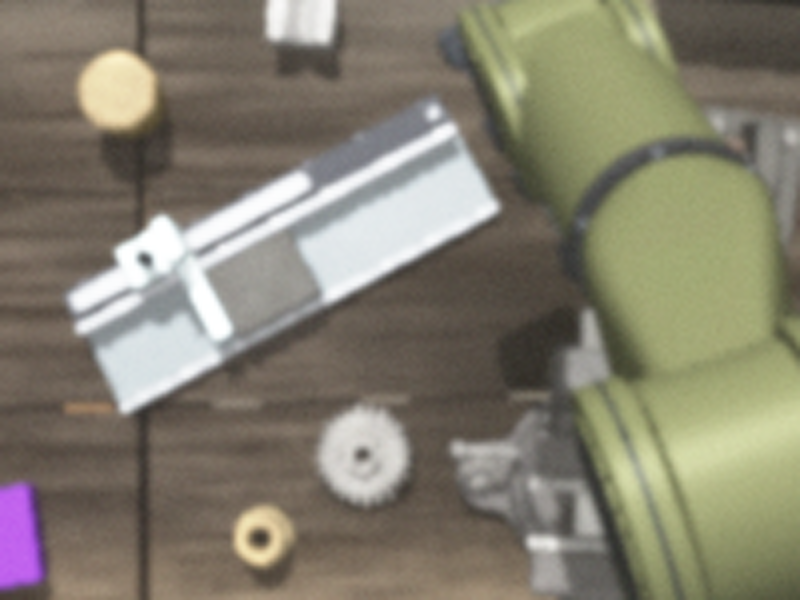

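The picture shows the blank at (260,285) butted against the stop's foot at (210,310). The stop hasn't moved since the notch (lug still at 0.0887), and the bystanders in view are undisturbed. The arm is clear and at rest, so I'll hand the job in.

```bash
python3 -c "
from plant import r
print(r.finish_job())"
```

```text
the job is handed in; nothing more can be done
None
```

I handed the job in at about 30 s of the 56 s allowed. By force and camera the stop is in its notch at about 0.11 m, the blank is butted against it, and the arm has drawn back clear; the hand-in returned no verdict.

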